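Gauge fired lamp sleeves on the pin and sort them

ROBOT

A 6-joint arm with a two-finger parallel gripper is mounted at the origin on the work surface. World frame = base frame: x ahead of the robot, y to its left, z up, the work surface at z = 0. Lengths are in m, angles in rad, forces in N, time in s.
With the tool pointing down it reaches from about 0.375 to 0.975 m from the base axis. Payload 3.8 kg.
Tool frame: the origin (TCP) lies at the very end of the fingers, on their centre line; the grasp point (between the pads) lies 19 mm behind it; z points along the fingers, y is the direction in which the jaws open and shut (so a half turn about z gives the same grasp; the last joint's range is limited). The gripper opens to 85 mm and grips with 20 to 120 N. Pads are 22 mm wide; open, the fingers measure 114 mm over their backs; the gripper's body (76 mm by 85 mm) begins 54 mm behind the grasp point. The pads swing forward as they close: fully open they stand 13 mm farther back than shut.
Start: joints at [1.105, 0.264, 1.604, -0, 1.274, -0.037], TCP at [0.281, 0.614, 0.231] pointing down, gripper open.
Joint ranges: [-2.63, 2.63], [-0.94, 2.18], [0.31, 2.57], [-1.31, 4.45], [0, 2.66], [-2.55, 2.55]. Speed limits (rad/s): [2.57, 2.57, 3.14, 3.14, 3.14, 3.14].

INTERFACE

Orientations are given as a rotation vector (axis times angle).
In Python, from workcell import status, read_camera, camera_info, order gives the robot as it stands.
- The arm moves only by the tool move_arm, never from a script. Its argument "deltas" is a list of rows, each a list of 3 entries, a list of its own where there are three numbers: the turn, a rotation vector about the world's x, y, z as a fraction of full scale, then the shift along the world's x, y, z as a fraction of full scale, then the closure, from -1 (fully open) to 1 (shut), so that 0 is half open. A call has 1 to 20 rows; each row is the pose to reach, as a shift and turn from the pose commanded when the call began; what a row does not reach only later rows make up. Full scale, the value 1, is 0.1 m for a shift and pi/2 rad for a turn. A row lasts 1/8 s, in which the tool goes at most 62.5 mm and 10.7 degrees, less where a joint would pass 70% of its speed; a pose out of reach is approached as far as the arm can. A call with a number of a shift or a turn outside -1 to 1 is refused whole. A call with a gripper value outside its range is refused whole. The fingers move at their own pace and stop on an object; "grip_force" is the grip in N (left out, the last holds). Time passes only in rows, so rows that repeat a pose let the fingers close. It gives the time, the measured TCP pose, the force and the opening at its end, in the units of the state.
- status.read_state(): the state, without advancing time (a new reading comes with each control period).
- read_camera(name): name is "scene" or "top" or "wrist"; returns (picture, depth): 400x640x3 uint8, red, green, blue; 400x640 float32, m along the optical axis (not along the pixel's ray), 0 where there is no reading.
- camera_info(name): a dict with "K" (3x3 intrinsics, pixels), "D" ([k1, k2, p1, p2, k3] as OpenCV has them; the pictures are not rectified), "R" (3x3) and "t" (3): a world point X has camera coordinates R X + t. Camera axes: x right, y down, z forward; pixel columns grow to the right and rows downward; lengths in m; the calibration is good to about 2 mm. A picture is of the moment at which its call begins: read the wrist's pose just before it. camera_info takes no time and is no camera call; for the wrist camera it gives the pose at the moment of the call.
- order.finish_job(): hands the job in, once; it reports no verdict.
The state is a dict: "time": time; "q": joint angles; "joint_vel": joint speeds; "joint_torque": joint torques, N m; "tool_pos": TCP position; "tcp_rot": TCP orientation; "wrist_force": force on the tool from outside, world axes, zero at the start; "torque": the same for the moment, N m; "width": opening from 0.0 (shut) to 1.0 (fully open).
Only numpy, scipy, OpenCV 4.12 (cv2) and the standard library are available. Lean on these libraries where they do the work, as an engineer would, in place of code of your own. Each camera call takes 0.05 s, during which the arm holds its last target. There are 200 camera calls.

TASK

The two fired stoneware sleeves on the table may have shrunk too tight inside. One at a time, in either order, slide each down the gauge pin as far as it goes without forcing it, then stand it on the rectangular wooden ware board if it went fully home on the gauge's foot, or on the round grey bat if it stuck short of home; put the first away before you take the second. Leave the sleeve already on the board and the other pots and things where they are.

Things in the scene. Friction and masses are not known exactly. Their poses are not given: they have to be found in the camera images.
- sleeve_a_center (a point): centre of a terracotta-coloured stoneware sleeve: a plain upright tube, 44 mm outside diameter, 60 mm tall, about 0.12 kg, bore 24 mm at both mouths (both ends alike); it stands on the table, so this point, on its axis, is 30 mm above its foot. z is its axis, up. Whether it is good or shrunk inside is not known until it is tried on the pin
- sleeve_b_center (a point): centre of a terracotta-coloured stoneware sleeve: a plain upright tube, 44 mm outside diameter, 60 mm tall, about 0.12 kg, bore 24 mm at both mouths (both ends alike); it stands on the table, so this point, on its axis, is 30 mm above its foot. z is its axis, up. Whether it is good or shrunk inside is not known until it is tried on the pin
- gauge_foot (a point): fixed steel gauge: centre of the top face of its round foot (90 mm diameter, 12 mm thick, lying on the table), at the root of the upright pin. The pin is 20 mm in diameter and ends 45 mm above this point, its last 8 mm tapering to 10 mm. A good sleeve slides down until its foot meets this face (its centre is then 30 mm above this point); a shrunk sleeve has a narrow waist inside, halfway up, and stops with its foot about 20 mm above this face (centre about 50 mm above). z up
- board_top (a point): fixed wooden ware board, 140 mm (its x) by 220 mm (its y), 18 mm thick: centre of its top face. Sleeves that go fully home are stood here
- bat_top (a point): fixed round grey bat (throwing disc), 190 mm diameter, 14 mm thick: centre of its top face. Sleeves that stick are stood here
- cup_center (a point): bystander: small terracotta cup, 52 mm diameter, 50 mm tall, standing on the bat; its centre, half-way up
- jar_center (a point): bystander: small white glaze jar, 48 mm diameter, 60 mm tall, standing on the ware board; its centre
- kiln_post_center (a point): bystander: pale square kiln post, 38 x 38 x 75 mm, standing among the sleeves; its centre
- vase_center (a point): bystander: terracotta bud vase, 50 mm greatest diameter, 85 mm tall, standing among the sleeves; its centre
- dish_center (a point): bystander: white dish, 80 mm diameter, 35 mm tall, on the table; its centre
- mug_center (a point): bystander: terracotta mug, 52 mm diameter, 65 mm tall, standing among the sleeves, its handle sticking out to 62 mm from its axis along its own +y; its centre, half-way up on its axis
- gauged_sleeve_center (a point): bystander: a sleeve of the same size (44 mm diameter, 60 mm tall), already gauged, standing on the ware board; its centre
- stone_center (a point): bystander: grey pumice drum, 60 mm diameter, 50 mm tall, on the table close beside the gauge; its centre

How it is judged:
By the outcome, as a careful person would: the job done as asked, in the order asked, and still so for the second after the job is handed in, with the robot touching nothing.
It also fails if it takes over 72 s, if anything falls off the work surface, if the arm or the gripper's body presses on something with over 40 N, if the wrist force passes 120 N, or if a joint passes its speed limit or range.

## Working session

There is one attempt and no reset: what is moved stays moved. The work goes in short steps, Python scripts to look and compute and a tool call to move; the robot and the scene stay as the last step left them, time stands still between calls to the robot, and variables do not carry over. Pictures are saved under pics/ and viewed, about 8 in all and at most 12, crops included, and the job is handed in when it is done.

Besides the shell and the picture viewer there is one more tool, called after "Call:" by a JSON object that holds its "fn" and its "kwargs", one argument or row to a line. move_arm: Moves the arm, as the interface text tells. Its arguments: {"type":"object","properties":{"deltas":{"type":"array","items":{"type":"array"}},"grip_force":{"type":"number"}},"required":["deltas"]}

```bash
mkdir -p pics
cat > h.py <<'E'
import numpy as np, cv2
from workcell import status, read_camera, camera_info, order
def cloud(name):
    im,d=read_camera(name); c=camera_info(name)
    K,D,R,t=[np.array(c[k],float) for k in("K","D","R","t")]
    h,w=d.shape; u,v=np.meshgrid(np.arange(w),np.arange(h))
    p=cv2.undistortPoints(np.stack([u,v],-1).reshape(-1,1,2).astype(np.float64),K,D).reshape(h,w,2)
    X=np.dstack([p[...,0]*d,p[...,1]*d,d])
    W=(X-t.reshape(3))@R   # R^T (X-t)
    W[d==0]=np.nan
    return im,W
def save(n,im): cv2.imwrite(f"pics/{n}.png",im[...,::-1])
E
python3 - <<'E'
from h import *
for n in("top","scene"):
    im,W=cloud(n); np.savez(n,im=im,W=W); save(n,im)
    c=camera_info(n);print(n,-np.array(c["R"]).T@np.array(c["t"]).ravel(), np.isnan(W[...,0]).mean())
s=status.read_state();print(s["time"],s["tool_pos"],s["tcp_rot"],s["width"],s["wrist_force"])
E
```

```text
top [0.40478908 0.00194732 0.9495912 ] 0.00417578125
scene [0.96228259 0.53782823 0.75138962] 0.003875
0.1 [0.28034735 0.61328597 0.23006496] [-0.66833916 -3.06911636  0.00317255] 1.0023177177498757 [0.1763787  0.33282273 0.42747189]
```

View pics/top.png

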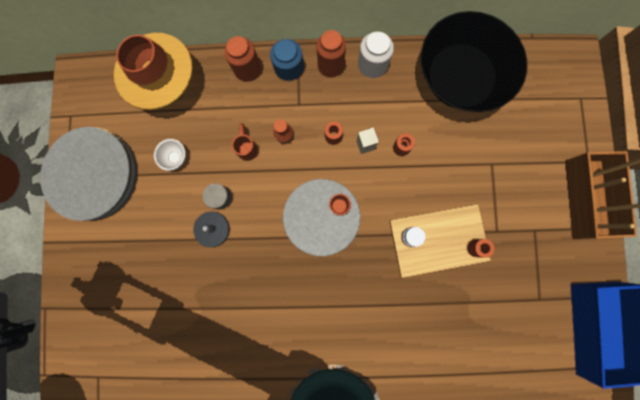

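View pics/scene.png

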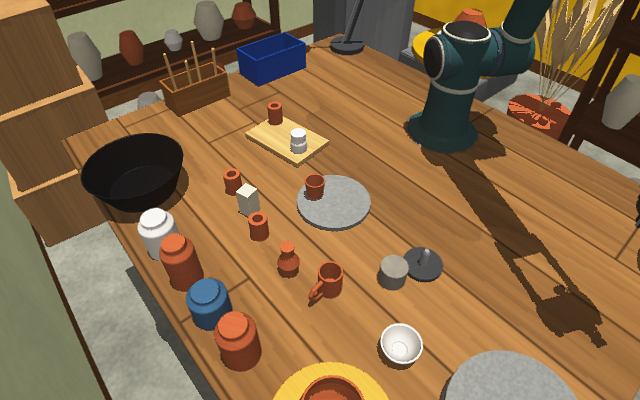

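The top view shows:
- Sleeves at about (333,131) and (404,143), with the kiln post between them at (368,139).
- Gauge at (211,229) and stone at (216,196).
- Bat at (321,217) with the cup at (340,205).
- Board at (441,241) with the jar at (413,237) and the gauged sleeve at (481,248).

The scene view agrees.

```bash
cat > m.py <<'E'
from h import *
z=np.load("top.npz");W=z["W"];z2=np.load("scene.npz");W2=z2["W"]
P1=W.reshape(-1,3);P2=W2.reshape(-1,3)
def at(u,v): return W[v,u]
items=dict(slA=(333,131,.045,.075,.04),slB=(404,143,.045,.075,.04),post=(368,139,.06,.09,.04),gs=(481,248,.06,.09,.04),jar=(413,237,.06,.1,.04),cup=(340,205,.05,.08,.045),
 stone=(216,196,.04,.06,.05),pin=(211,229,.03,.07,.035),foot=(211,229,.005,.022,.06),bat=(321,217,.008,.022,.12),mug=(244,147,.05,.08,.07),vase=(282,132,.03,.1,.05),dish=(170,155,.02,.05,.06))
for k,(u,v,lo,hi,r) in items.items():
    p=at(u,v); p=np.nanmedian(W[v-3:v+4,u-3:u+4].reshape(-1,3),0)
    for n,P in(("top",P1),("scn",P2)):
        s=P[(np.hypot(*(P[:,:2]-p[:2]).T)<r)&(P[:,2]>lo)&(P[:,2]<hi)]
        if len(s)<5: print(k,n,len(s));continue
        (cx,cy),rad=cv2.minEnclosingCircle(s[:,:2].astype(np.float32))
        print(k,n,len(s),"c %.3f %.3f r %.3f"%(cx,cy,rad),"mean",s.mean(0).round(3),"zmax %.3f"%np.percentile(s[:,2],95))
# board by colour/height
for n,P in(("top",P1),("scn",P2)):
    p=at(441,250);s=P[(np.hypot(*(P[:,:2]-p[:2]).T)<.17)&(P[:,2]>.011)&(P[:,2]<.03)]
    r=cv2.minAreaRect(s[:,:2].astype(np.float32));print("board",n,len(s),r,s[:,2].mean())
print(at(250,250),at(441,215))
E
python3 m.py
python3 - <<'E'
from h import *
im=np.load("top.npz")["im"]
save("crop1",cv2.resize(im[100:290,185:505],None,fx=2.5,fy=2.5,interpolation=cv2.INTER_CUBIC))
E
```

```text
slA top 229 c 0.676 -0.021 r 0.022 mean [ 0.674 -0.021  0.06 ] zmax 0.064
slA scn 254 c 0.675 -0.018 r 0.022 mean [ 0.676 -0.016  0.056] zmax 0.061
slB top 235 c 0.641 -0.192 r 0.022 mean [ 0.64  -0.191  0.06 ] zmax 0.065
slB scn 212 c 0.639 -0.189 r 0.024 mean [ 0.642 -0.186  0.056] zmax 0.061
post top 296 c 0.650 -0.102 r 0.026 mean [ 0.649 -0.101  0.076] zmax 0.079
post scn 259 c 0.650 -0.099 r 0.026 mean [ 0.652 -0.095  0.072] zmax 0.076
gs top 288 c 0.386 -0.354 r 0.022 mean [ 0.386 -0.351  0.077] zmax 0.083
gs scn 153 c 0.382 -0.352 r 0.024 mean [ 0.387 -0.347  0.073] zmax 0.080
jar top 307 c 0.416 -0.199 r 0.022 mean [ 0.416 -0.197  0.08 ] zmax 0.083
jar scn 177 c 0.414 -0.196 r 0.024 mean [ 0.418 -0.191  0.075] zmax 0.079
cup top 153 c 0.496 -0.029 r 0.026 mean [ 0.498 -0.03   0.064] zmax 0.068
cup scn 190 c 0.496 -0.028 r 0.026 mean [ 0.495 -0.027  0.059] zmax 0.064
stone top 501 c 0.528 0.268 r 0.030 mean [0.527 0.267 0.051] zmax 0.054
stone scn 570 c 0.528 0.271 r 0.030 mean [0.53  0.273 0.049] zmax 0.051
pin top 70 c 0.449 0.289 r 0.010 mean [0.448 0.287 0.052] zmax 0.060
[... 451 characters left out ...]
r 0.040 mean [0.653 0.202 0.059] zmax 0.065
vase top 343 c 0.683 0.104 r 0.024 mean [0.677 0.102 0.062] zmax 0.088
vase scn 475 c 0.683 0.108 r 0.024 mean [0.686 0.113 0.059] zmax 0.085
dish top 347 c 0.638 0.389 r 0.041 mean [0.641 0.398 0.031] zmax 0.038
dish scn 590 c 0.635 0.390 r 0.041 mean [0.627 0.388 0.03 ] zmax 0.036
board top 4487 ((0.40623629093170166, -0.2723178267478943), (0.13965697586536407, 0.22242620587348938), 8.777009963989258) 0.020299410146271776
board scn 1768 ((0.4047633409500122, -0.2684914171695709), (0.14442095160484314, 0.2235284149646759), 8.692617416381836) 0.01782551424866126
[ 3.94791747e-01  1.93328022e-01 -1.77745431e-04] [ 0.46676028 -0.27618528  0.02411703]
```

View pics/crop1.png

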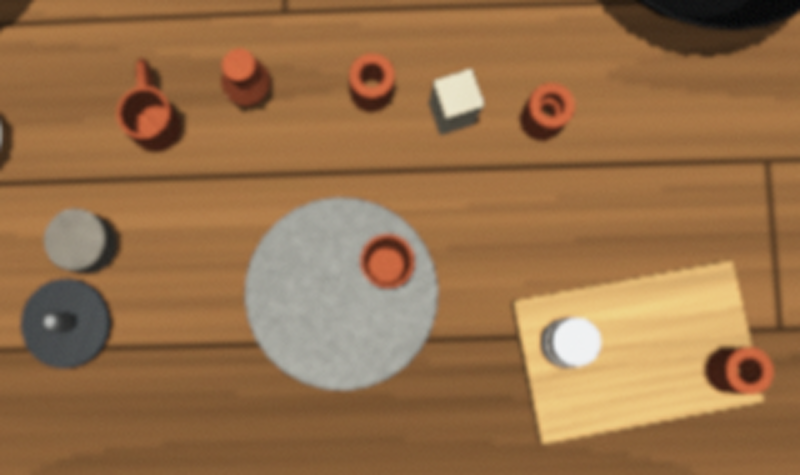

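The crop shows sleeve A at (372,82), sleeve B at (548,107), the pin at (65,320) and the post at (458,95). The two cameras agree to about 3 mm, so I'm moving. I'll hold one jaw direction, about 30°, for picking, gauging and placing.

Call:
{"fn": "move_arm", "kwargs": {
  "deltas": [
    [[0,0,-0.1],[0.564,-0.905,0],-1],
    [[0,0,-0.1],[0.564,-0.905,0],-1],
    [[0,0,-0.1],[0.564,-0.905,0],-1]
  ],
  "grip_force": 40
}}

```text
time: 0.48
tool_pos: [0.3383, 0.5208, 0.2307]
tcp_rot: [0.912, 3.006, -0.003]
wrist_force: [0.2, -0.3, -0.1]
width: 0.998
```

Call:
{"fn": "move_arm", "kwargs": {
  "deltas": [
    [[0,0,-0.1],[0.564,-0.905,0],-1],
    [[0,0,-0.1],[0.564,-0.905,0],-1],
    [[0,0,-0.1],[0.564,-0.905,0],-1]
  ]
}}

```text
time: 0.85
tool_pos: [0.3943, 0.4314, 0.231]
tcp_rot: [-1.145, -2.926, 0.001]
wrist_force: [0.2, 0.4, -0.5]
width: 0.999
```

Call:
{"fn": "move_arm", "kwargs": {
  "deltas": [
    [[0,0,-0.1],[0.564,-0.905,0],-1],
    [[0,0,-0.1],[0.564,-0.905,0],-1],
    [[0,0,-0.1],[0.564,-0.905,0],-1]
  ]
}}

```text
time: 1.23
tool_pos: [0.4506, 0.3417, 0.2311]
tcp_rot: [-1.37, -2.827, -0.0]
wrist_force: [0.0, 1.1, 0.4]
width: 1.003
```

Call:
{"fn": "move_arm", "kwargs": {
  "deltas": [
    [[0,0,-0.1],[0.564,-0.905,0],-1],
    [[0,0,-0.1],[0.564,-0.905,0],-1],
    [[0,0,-0.1],[0.564,-0.905,0],-1]
  ]
}}

```text
time: 1.6
tool_pos: [0.5071, 0.2518, 0.2312]
tcp_rot: [-1.587, -2.711, -0.001]
wrist_force: [-0.3, 0.1, -0.7]
width: 0.998
```

Call:
{"fn": "move_arm", "kwargs": {
  "deltas": [
    [[0,0,0],[0.563,-0.905,0],-1],
    [[0,0,0],[0.563,-0.905,0],-1],
    [[0,0,0],[0.563,-0.905,0],-1]
  ]
}}

```text
time: 1.98
tool_pos: [0.5634, 0.1617, 0.2311]
tcp_rot: [-1.586, -2.711, -0.001]
wrist_force: [-0.2, 0.1, -0.4]
width: 0.998
```

Call:
{"fn": "move_arm", "kwargs": {
  "deltas": [
    [[0,0,0],[0.563,-0.905,0],-1],
    [[0,0,0],[0.563,-0.905,0],-1],
    [[0,0,0],[0.563,-0.905,0],-1]
  ]
}}

```text
time: 2.35
tool_pos: [0.6197, 0.0714, 0.2309]
tcp_rot: [-1.586, -2.711, -0.001]
wrist_force: [-0.3, 0.2, -0.8]
width: 1.0
```

Call:
{"fn": "move_arm", "kwargs": {
  "deltas": [
    [[0,0,0],[0.563,-0.905,-0.5],-1],
    [[0,0,0],[0.563,-0.905,-0.5],-1],
    [[0,0,0],[0.563,-0.905,-0.5],-1],
    [[0,0,0],[0.563,-0.905,-0.5],-1]
  ]
}}

```text
time: 2.85
tool_pos: [0.6746, -0.0169, 0.1809]
tcp_rot: [-1.582, -2.712, -0.001]
wrist_force: [1.1, 1.4, 0.5]
width: 0.999
```

Run:
```python
from h import *
s=status.read_state();print(s["time"],s["tool_pos"],s["tcp_rot"])
im,W=cloud("wrist");save("wrist1",im)
P=W.reshape(-1,3)
for lo,hi,c,r in((.045,.068,(.6755,-.0195),.035),(.06,.09,(.65,-.1),.04)):
    q=P[(np.hypot(P[:,0]-c[0],P[:,1]-c[1])<r)&(P[:,2]>lo)&(P[:,2]<hi)]
    print(len(q),cv2.minEnclosingCircle(q[:,:2].astype(np.float32)),q.mean(0)) if len(q) else 0
```

```text
2.85 [ 0.67464939 -0.0169124   0.1809453 ] [-1.58151028e+00 -2.71239528e+00 -1.07329612e-03]
1678 ((0.6775669455528259, -0.01919124834239483), 0.022070227190852165) [ 0.67691675 -0.01823374  0.05761257]
2087 ((0.6523374319076538, -0.09930744767189026), 0.025908594951033592) [ 0.65186108 -0.09635172  0.07261516]
```

View pics/wrist1.png

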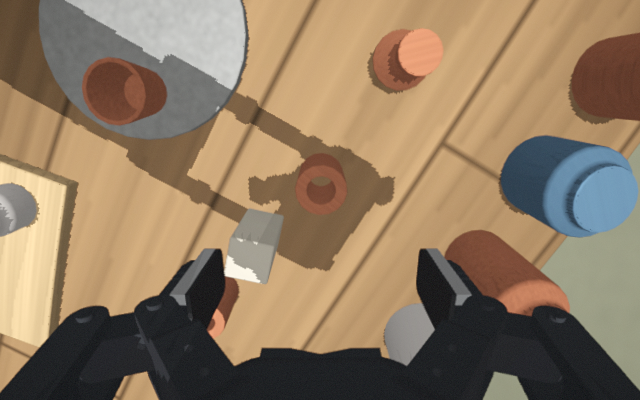

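The wrist picture shows sleeve A at (320,185), centred between the jaws, with the post clear of the finger path. The wrist fix agrees within 2 mm, so I'm descending and gripping.

Call:
{"fn": "move_arm", "kwargs": {
  "deltas": [
    [[0,0,0],[0,0,-0.45],-1],
    [[0,0,0],[0,0,-0.9],-1],
    [[0,0,0],[0,0,-0.9],-1]
  ]
}}

```text
time: 3.28
tool_pos: [0.6712, -0.0173, 0.0878]
tcp_rot: [-1.578, -2.708, 0.005]
wrist_force: [-0.5, 0.8, 0.8]
width: 1.0
```

Call:
{"fn": "move_arm", "kwargs": {
  "deltas": [
    [[0,0,0],[0,0,-0.3],-1],
    [[0,0,0],[0,0,-0.6],-1],
    [[0,0,0],[0,0,-0.71],-1],
    [[0,0,0],[0,0,-0.71],-1],
    [[0,0,0],[0,0,-0.71],0.3],
    [[0,0,0],[0,0,-0.71],0.6],
    [[0,0,0],[0,0,-0.71],0.6],
    [[0,0,0],[0,0,-0.71],0.6],
    [[0,0,0],[0,0,-0.71],0.6]
  ]
}}

```text
time: 4.4
tool_pos: [0.6764, -0.0197, 0.0219]
tcp_rot: [1.583, 2.711, 0.002]
wrist_force: [-0.4, 0.5, 6.2]
width: 0.502
```

Call:
{"fn": "move_arm", "kwargs": {
  "deltas": [
    [[0,0,0],[0,0,0.3],0.8],
    [[0,0,0],[0,0,0.7],0.8],
    [[0,0,0],[0,0,1],0.8],
    [[0,0,0],[0,0,1],0.8]
  ]
}}

```text
time: 4.9
tool_pos: [0.6775, -0.0198, 0.1235]
tcp_rot: [1.582, 2.708, 0.004]
wrist_force: [-0.2, 0.2, -0.6]
width: 0.501
```

Call:
{"fn": "move_arm", "kwargs": {
  "deltas": [
    [[0,0,0],[-0.283,0.388,0],0.8],
    [[0,0,0],[-0.566,0.776,0],0.8],
    [[0,0,0],[-0.566,0.776,0],0.8]
  ]
}}

```text
time: 5.28
tool_pos: [0.6146, 0.0602, 0.1172]
tcp_rot: [-1.578, -2.711, 0.004]
wrist_force: [0.6, -0.7, -1.3]
width: 0.502
```

Call:
{"fn": "move_arm", "kwargs": {
  "deltas": [
    [[0,0,0],[-0.283,0.388,0],0.8],
    [[0,0,0],[-0.566,0.776,0],0.8],
    [[0,0,0],[-0.566,0.776,0],0.8]
  ]
}}

```text
time: 5.65
tool_pos: [0.5594, 0.1369, 0.1182]
tcp_rot: [-1.579, -2.713, 0.003]
wrist_force: [0.5, -0.0, -0.3]
width: 0.501
```

Call:
{"fn": "move_arm", "kwargs": {
  "deltas": [
    [[0,0,0],[-0.283,0.388,0],0.8],
    [[0,0,0],[-0.566,0.776,0],0.8],
    [[0,0,0],[-0.566,0.776,0],0.8]
  ]
}}

```text
time: 6.02
tool_pos: [0.504, 0.214, 0.119]
tcp_rot: [-1.58, -2.714, 0.002]
wrist_force: [-0.0, -0.4, -0.6]
width: 0.5
```

Call:
{"fn": "move_arm", "kwargs": {
  "deltas": [
    [[0,0,0],[-0.283,0.388,0],0.8],
    [[0,0,0],[-0.566,0.776,0],0.8],
    [[0,0,0],[-0.566,0.776,0],0.8],
    [[0,0,0],[-0.566,0.776,0],0.8],
    [[0,0,0],[-0.566,0.776,0],0.8]
  ]
}}

```text
time: 6.65
tool_pos: [0.4499, 0.2896, 0.1201]
tcp_rot: [1.586, 2.711, -0.001]
wrist_force: [0.1, 0.1, -1.0]
width: 0.499
```

Run:
```python
from h import *
s=status.read_state();print(s["time"],s["tool_pos"],s["tcp_rot"],s["wrist_force"])
ims=[]
for n in("top","scene"):
    im,W=cloud(n);P=W.reshape(-1,3);t=s["tool_pos"]
    c=camera_info(n);K,D,R,tt=[np.array(c[k],float) for k in("K","D","R","t")]
    uv=cv2.projectPoints(np.array([[t[0],t[1],.1]]),cv2.Rodrigues(R)[0],tt,K,D)[0].ravel().astype(int);print(uv)
    u,v=np.clip(uv[0],50,590),np.clip(uv[1],50,350)
    ims.append(cv2.resize(im[v-50:v+50,u-50:u+50],(400,400)))
im,W=cloud("wrist");P=W.reshape(-1,3)
for lo,hi,c,r in((.03,.07,(.449,.291),.03),(.04,.06,(.528,.27),.05)):
    q=P[(np.hypot(P[:,0]-c[0],P[:,1]-c[1])<r)&(P[:,2]>lo)&(P[:,2]<hi)]
    print(len(q),cv2.minEnclosingCircle(q[:,:2].astype(np.float32)),q.mean(0)) if len(q) else 0
save("over1",np.hstack(ims))
```

```text
6.65 [0.4499079  0.28957017 0.12006506] [ 1.58630887e+00  2.71117004e+00 -5.14151584e-04] [ 0.12655642  0.13383132 -0.97722578]
[198 227]
[429 237]
375 ((0.4486287236213684, 0.2943282723426819), 0.009670516476035118) [0.44648105 0.29805199 0.04487537]
1588 ((0.530731201171875, 0.2808220386505127), 0.027984153479337692) [0.53135435 0.28924335 0.04763643]
```

View pics/over1.png

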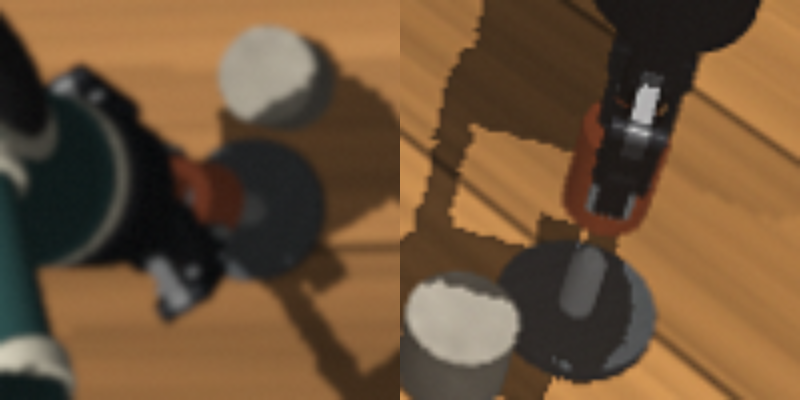

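Picture: sleeve held upright above the pin, slightly +x/−y side views consistent with centring. Now I'll lower it with force checks.

Call:
{"fn": "move_arm", "kwargs": {
  "deltas": [
    [[0,0,0],[-0.005,0.012,-0.2],0.8],
    [[0,0,0],[-0.005,0.012,-0.4],0.8],
    [[0,0,0],[-0.005,0.012,-0.45],0.8],
    [[0,0,0],[-0.005,0.012,-0.5],0.8],
    [[0,0,0],[-0.005,0.012,-0.53],0.8],
    [[0,0,0],[-0.005,0.012,-0.53],0.8]
  ]
}}

```text
time: 7.55
tool_pos: [0.4485, 0.2921, 0.0676]
tcp_rot: [1.584, 2.713, 0.001]
wrist_force: [1.2, 0.2, -0.5]
width: 0.494
```

Call:
{"fn": "move_arm", "kwargs": {
  "deltas": [
    [[0,0,0],[0,0,-0.03],0.8],
    [[0,0,0],[0,0,-0.05],0.8],
    [[0,0,0],[0,0,-0.05],0.8]
  ]
}}

```text
time: 7.92
tool_pos: [0.4481, 0.2919, 0.0621]
tcp_rot: [-1.584, -2.713, 0.001]
wrist_force: [-0.4, -0.9, -1.0]
width: 0.499
```

Call:
{"fn": "move_arm", "kwargs": {
  "deltas": [
    [[0,0,0],[0,0,-0.03],0.8],
    [[0,0,0],[0,0,-0.05],0.8],
    [[0,0,0],[0,0,-0.05],0.8]
  ]
}}

```text
time: 8.3
tool_pos: [0.448, 0.2918, 0.057]
tcp_rot: [-1.584, -2.713, 0.001]
wrist_force: [0.5, 0.0, 0.1]
width: 0.499
```

Call:
{"fn": "move_arm", "kwargs": {
  "deltas": [
    [[0,0,0],[0,0,-0.02],0.8],
    [[0,0,0],[0,0,-0.03],0.8],
    [[0,0,0],[0,0,-0.03],0.8]
  ]
}}

```text
time: 8.68
tool_pos: [0.4481, 0.2919, 0.0541]
tcp_rot: [-1.584, -2.713, 0.0]
wrist_force: [-0.6, 0.6, 0.1]
width: 0.498
```

Call:
{"fn": "move_arm", "kwargs": {
  "deltas": [
    [[0,0,0],[0,0,-0.02],0.8],
    [[0,0,0],[0,0,-0.02],0.8],
    [[0,0,0],[0,0,-0.02],0.8]
  ]
}}

```text
time: 9.05
tool_pos: [0.4482, 0.292, 0.0523]
tcp_rot: [-1.584, -2.713, 0.0]
wrist_force: [0.0, -0.4, -1.2]
width: 0.501
```

Call:
{"fn": "move_arm", "kwargs": {
  "deltas": [
    [[0,0,0],[0,0,-0.02],0.8],
    [[0,0,0],[0,0,-0.03],0.8],
    [[0,0,0],[0,0,-0.03],0.8]
  ]
}}

```text
time: 9.43
tool_pos: [0.4481, 0.2919, 0.0491]
tcp_rot: [-1.584, -2.713, 0.0]
wrist_force: [1.0, 0.6, -1.0]
width: 0.499
```

Call:
{"fn": "move_arm", "kwargs": {
  "deltas": [
    [[0,0,0],[0,0,-0.02],0.8],
    [[0,0,0],[0,0,-0.03],0.8],
    [[0,0,0],[0,0,-0.03],0.8]
  ]
}}

```text
time: 9.8
tool_pos: [0.4481, 0.2919, 0.0461]
tcp_rot: [-1.584, -2.713, 0.001]
wrist_force: [-0.2, 0.4, -0.2]
width: 0.499
```

Call:
{"fn": "move_arm", "kwargs": {
  "deltas": [
    [[0,0,0],[0,0,-0.03],0.8],
    [[0,0,0],[0,0,-0.06],0.8],
    [[0,0,0],[0,0,-0.08],0.8],
    [[0,0,0],[0,0,-0.08],0.8]
  ]
}}

```text
time: 10.3
tool_pos: [0.448, 0.2919, 0.038]
tcp_rot: [-1.584, -2.713, 0.001]
wrist_force: [0.7, -0.2, -0.5]
width: 0.502
```

Call:
{"fn": "move_arm", "kwargs": {
  "deltas": [
    [[0,0,0],[0,0,-0.02],0.8],
    [[0,0,0],[0,0,-0.03],0.8],
    [[0,0,0],[0,0,-0.03],0.8]
  ]
}}

```text
time: 10.68
tool_pos: [0.4482, 0.2919, 0.0352]
tcp_rot: [-1.584, -2.713, 0.0]
wrist_force: [0.3, -0.3, -1.1]
width: 0.506
```

Call:
{"fn": "move_arm", "kwargs": {
  "deltas": [
    [[0,0,0],[0,0,-0.01],0.8],
    [[0,0,0],[0,0,-0.01],0.8]
  ]
}}

```text
time: 10.92
tool_pos: [0.4482, 0.2919, 0.0342]
tcp_rot: [-1.584, -2.713, 0.0]
wrist_force: [-1.4, -0.5, -1.2]
width: 0.502
```

Call:
{"fn": "move_arm", "kwargs": {
  "deltas": [
    [[0,0,0],[0,0,-0.01],0.8],
    [[0,0,0],[0,0,-0.01],0.8]
  ]
}}

```text
time: 11.18
tool_pos: [0.4484, 0.2921, 0.0339]
tcp_rot: [1.584, 2.713, 0.0]
wrist_force: [-3.0, -1.1, 4.5]
width: 0.499
```

Call:
{"fn": "move_arm", "kwargs": {
  "deltas": [
    [[0,0,0],[0,0,-0.005],0.8],
    [[0,0,0],[0,0,-0.005],0.8]
  ]
}}

```text
time: 11.42
tool_pos: [0.4483, 0.2921, 0.0339]
tcp_rot: [-1.584, -2.713, 0.0]
wrist_force: [-3.5, -2.1, 8.1]
width: 0.499
```

Sleeve A reached home on the foot: the contact force started at TCP z 0.034, which matches foot height 0.012. It's good, so it goes on the board.

Call:
{"fn": "move_arm", "kwargs": {
  "deltas": [
    [[0,0,0],[0,0,0.2],0.8],
    [[0,0,0],[0,0,0.5],0.8],
    [[0,0,0],[0,0,0.9],0.8],
    [[0,0,0],[0,0,0.9],0.8],
    [[0,0,0],[0,0,0.9],0.8]
  ]
}}

```text
time: 12.05
tool_pos: [0.4478, 0.2917, 0.1221]
tcp_rot: [-1.584, -2.713, 0.001]
wrist_force: [-0.4, 0.6, -2.0]
width: 0.501
```

Call:
{"fn": "move_arm", "kwargs": {
  "deltas": [
    [[0,0,0],[-0.015,-0.47,0.1],0.8],
    [[0,0,0],[-0.03,-0.937,0.1],0.8],
    [[0,0,0],[-0.03,-0.937,0.1],0.8]
  ]
}}

```text
time: 12.42
tool_pos: [0.4433, 0.1954, 0.1304]
tcp_rot: [-1.587, -2.708, 0.006]
wrist_force: [-0.5, 0.8, -0.9]
width: 0.5
```

Call:
{"fn": "move_arm", "kwargs": {
  "deltas": [
    [[0,0,0],[-0.015,-0.47,0],0.8],
    [[0,0,0],[-0.03,-0.937,0],0.8],
    [[0,0,0],[-0.03,-0.937,0],0.8]
  ]
}}

```text
time: 12.8
tool_pos: [0.4411, 0.1029, 0.1312]
tcp_rot: [-1.588, -2.708, 0.003]
wrist_force: [-0.6, 0.4, -0.4]
width: 0.501
```

Call:
{"fn": "move_arm", "kwargs": {
  "deltas": [
    [[0,0,0],[-0.015,-0.47,0],0.8],
    [[0,0,0],[-0.03,-0.937,0],0.8],
    [[0,0,0],[-0.03,-0.937,0],0.8]
  ]
}}

```text
time: 13.18
tool_pos: [0.439, 0.0099, 0.1319]
tcp_rot: [-1.588, -2.709, 0.001]
wrist_force: [0.5, 0.8, -1.1]
width: 0.503
```

Call:
{"fn": "move_arm", "kwargs": {
  "deltas": [
    [[0,0,0],[-0.015,-0.47,0],0.8],
    [[0,0,0],[-0.03,-0.937,0],0.8],
    [[0,0,0],[-0.03,-0.937,0],0.8]
  ]
}}

```text
time: 13.55
tool_pos: [0.4367, -0.0834, 0.1323]
tcp_rot: [-1.588, -2.71, -0.0]
wrist_force: [0.1, 0.9, -2.0]
width: 0.501
```

Call:
{"fn": "move_arm", "kwargs": {
  "deltas": [
    [[0,0,0],[-0.015,-0.47,0],0.8],
    [[0,0,0],[-0.03,-0.937,0],0.8],
    [[0,0,0],[-0.03,-0.937,0],0.8]
  ]
}}

```text
time: 13.92
tool_pos: [0.4342, -0.1768, 0.1325]
tcp_rot: [-1.587, -2.711, -0.001]
wrist_force: [0.2, 0.8, -0.7]
width: 0.498
```

Call:
{"fn": "move_arm", "kwargs": {
  "deltas": [
    [[0,0,0],[-0.015,-0.47,0],0.8],
    [[0,0,0],[-0.03,-0.937,0],0.8],
    [[0,0,0],[-0.03,-0.937,0],0.8],
    [[0,0,0],[-0.03,-0.937,0],0.8]
  ]
}}

```text
time: 14.42
tool_pos: [0.4305, -0.2679, 0.132]
tcp_rot: [-1.582, -2.712, -0.002]
wrist_force: [-0.3, 0.5, -1.1]
width: 0.498
```

Call:
{"fn": "move_arm", "kwargs": {
  "deltas": [
    [[0,0,0],[0,0,-0.3],0.8],
    [[0,0,0],[0,0,-0.6],0.8],
    [[0,0,0],[0,0,-0.8],0.8],
    [[0,0,0],[0,0,-0.87],0.8],
    [[0,0,0],[0,0,-0.87],0.8],
    [[0,0,0],[0,0,-0.89],0.8],
    [[0,0,0],[0,0,-0.89],0.8]
  ]
}}

```text
time: 15.3
tool_pos: [0.4309, -0.2705, 0.0446]
tcp_rot: [1.583, 2.712, -0.0]
wrist_force: [-0.3, 0.1, -1.0]
width: 0.498
```

Call:
{"fn": "move_arm", "kwargs": {
  "deltas": [
    [[0,0,0],[0,0,-0.01],0.8],
    [[0,0,0],[0,0,-0.02],0.8],
    [[0,0,0],[0,0,-0.02],0.8]
  ]
}}

```text
time: 15.68
tool_pos: [0.4301, -0.2702, 0.0417]
tcp_rot: [-1.585, -2.713, -0.0]
wrist_force: [0.4, 0.7, -0.8]
width: 0.499
```

Call:
{"fn": "move_arm", "kwargs": {
  "deltas": [
    [[0,0,0],[0,0,-0.015],0.8],
    [[0,0,0],[0,0,-0.02],0.8],
    [[0,0,0],[0,0,-0.02],0.8]
  ]
}}

```text
time: 16.05
tool_pos: [0.4302, -0.2702, 0.0399]
tcp_rot: [-1.584, -2.713, 0.0]
wrist_force: [-1.9, 0.6, 2.3]
width: 0.495
```

Call:
{"fn": "move_arm", "kwargs": {
  "deltas": [
    [[0,0,0],[0,0,0],0],
    [[0,0,0],[0,0,0],-0.5],
    [[0,0,0],[0,0,0],-1],
    [[0,0,0],[0,0,0],-1],
    [[0,0,0],[0,0,0.2],-1],
    [[0,0,0],[0,0,0.6],-1],
    [[0,0,0],[0,0,1],-1],
    [[0,0,0],[0,0,1],-1]
  ]
}}

```text
time: 17.05
tool_pos: [0.433, -0.2721, 0.1439]
tcp_rot: [1.58, 2.706, -0.001]
wrist_force: [0.3, 0.3, -0.4]
width: 0.999
```

Call:
{"fn": "move_arm", "kwargs": {
  "deltas": [
    [[0,0,0],[0.35,0.13,0.4],-1],
    [[0,0,0],[0.7,0.265,0.4],-1],
    [[0,0,0],[0.7,0.265,0.4],-1]
  ]
}}

```text
time: 17.42
tool_pos: [0.5018, -0.2428, 0.1792]
tcp_rot: [1.581, 2.715, 0.001]
wrist_force: [0.2, 0.3, -0.3]
width: 0.999
```

Call:
{"fn": "move_arm", "kwargs": {
  "deltas": [
    [[0,0,0],[0.35,0.13,0],-1],
    [[0,0,0],[0.7,0.265,0],-1],
    [[0,0,0],[0.7,0.265,0],-1]
  ]
}}

```text
time: 17.8
tool_pos: [0.5704, -0.2164, 0.178]
tcp_rot: [-1.581, -2.712, 0.0]
wrist_force: [-0.3, -0.2, 0.3]
width: 0.995
```

Call:
{"fn": "move_arm", "kwargs": {
  "deltas": [
    [[0,0,0],[0.35,0.13,0],-1],
    [[0,0,0],[0.7,0.265,0],-1],
    [[0,0,0],[0.7,0.265,0],-1],
    [[0,0,0],[0.7,0.265,0],-1],
    [[0,0,0],[0.7,0.265,0],-1]
  ]
}}

```text
time: 18.42
tool_pos: [0.6386, -0.1914, 0.1793]
tcp_rot: [-1.585, -2.711, 0.001]
wrist_force: [-0.6, -0.3, 0.4]
width: 0.997
```

```bash
cat > chk.py <<'E'
from h import *
def fit(P,lo,hi,c,r):
    q=P[(np.hypot(P[:,0]-c[0],P[:,1]-c[1])<r)&(P[:,2]>lo)&(P[:,2]<hi)]
    if len(q)<5: return len(q)
    c,rr=cv2.minEnclosingCircle(q[:,:2].astype(np.float32)); return len(q),np.round(c,4),round(rr,4),np.percentile(q[:,2],95).round(4)
E
python3 - <<'E'
from chk import *
s=status.read_state();print(s["time"],s["tool_pos"])
im,W=cloud("wrist");P=W.reshape(-1,3)
print("B",fit(P,.045,.068,(.640,-.1905),.035))
im,W=cloud("top");save("top2",im[80:300,180:520]);P=W.reshape(-1,3)
print("A",fit(P,.06,.09,(.43,-.27),.035),"jar",fit(P,.06,.1,(.415,-.198),.035),"gs",fit(P,.06,.1,(.385,-.353),.035))
im,W=cloud("scene");P=W.reshape(-1,3)
print("A",fit(P,.06,.09,(.43,-.27),.035),"jar",fit(P,.06,.1,(.415,-.198),.035),"gs",fit(P,.06,.1,(.385,-.353),.035))
E
```

```text
18.425 [ 0.63862505 -0.19135137  0.17928065]
B (1695, array([ 0.643 , -0.1897]), 0.0222, np.float64(0.0594))
A 0 jar 0 gs 0
A (179, array([ 0.4277, -0.2693]), 0.0242, np.float64(0.0793)) jar (177, array([ 0.4148, -0.1947]), 0.0235, np.float64(0.0796)) gs (151, array([ 0.3845, -0.3509]), 0.023, np.float64(0.0797))
```

View pics/top2.png

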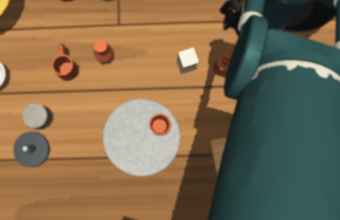

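The arm hides the board in the top view, but the scene depth shows A upright at (0.428,−0.269) with its top at 0.079, and the jar and gauged sleeve unmoved. I'm now picking up B.

Call:
{"fn": "move_arm", "kwargs": {
  "deltas": [
    [[0,0,0],[0.02,0.01,-0.45],-1],
    [[0,0,0],[0.02,0.01,-0.9],-1],
    [[0,0,0],[0.02,0.01,-0.9],-1]
  ]
}}

```text
time: 18.95
tool_pos: [0.638, -0.1886, 0.0851]
tcp_rot: [-1.58, -2.704, 0.003]
wrist_force: [0.2, 0.5, 0.1]
width: 1.0
```

Call:
{"fn": "move_arm", "kwargs": {
  "deltas": [
    [[0,0,0],[0,0,-0.3],-1],
    [[0,0,0],[0,0,-0.55],-1],
    [[0,0,0],[0,0,-0.69],-1],
    [[0,0,0],[0,0,-0.69],-1],
    [[0,0,0],[0,0,-0.69],0.3],
    [[0,0,0],[0,0,-0.69],0.6],
    [[0,0,0],[0,0,-0.69],0.6],
    [[0,0,0],[0,0,-0.69],0.6],
    [[0,0,0],[0,0,-0.69],0.8]
  ]
}}

```text
time: 20.08
tool_pos: [0.6435, -0.1901, 0.0224]
tcp_rot: [1.583, 2.711, 0.001]
wrist_force: [0.3, -0.5, 6.3]
width: 0.501
```

Call:
{"fn": "move_arm", "kwargs": {
  "deltas": [
    [[0,0,0],[0,0,0.3],0.8],
    [[0,0,0],[0,0,0.7],0.8],
    [[0,0,0],[0,0,1],0.8],
    [[0,0,0],[0,0,1],0.8]
  ]
}}

```text
time: 20.58
tool_pos: [0.6443, -0.1904, 0.1237]
tcp_rot: [1.581, 2.708, 0.002]
wrist_force: [-0.2, 0.7, -1.1]
width: 0.499
```

Call:
{"fn": "move_arm", "kwargs": {
  "deltas": [
    [[0,0,0],[-0.19,0.48,0],0.8],
    [[0,0,0],[-0.388,0.963,0],0.8],
    [[0,0,0],[-0.388,0.963,0],0.8]
  ]
}}

```text
time: 20.95
tool_pos: [0.5998, -0.09, 0.1175]
tcp_rot: [-1.577, -2.71, 0.002]
wrist_force: [0.5, -0.8, -2.1]
width: 0.501
```

Call:
{"fn": "move_arm", "kwargs": {
  "deltas": [
    [[0,0,0],[-0.19,0.48,0],0.8],
    [[0,0,0],[-0.388,0.963,0],0.8],
    [[0,0,0],[-0.388,0.963,0],0.8]
  ]
}}

```text
time: 21.32
tool_pos: [0.5623, 0.005, 0.1186]
tcp_rot: [-1.578, -2.712, 0.002]
wrist_force: [0.5, -0.6, -1.5]
width: 0.501
```

Call:
{"fn": "move_arm", "kwargs": {
  "deltas": [
    [[0,0,0],[-0.19,0.48,0],0.8],
    [[0,0,0],[-0.388,0.963,0],0.8],
    [[0,0,0],[-0.388,0.963,0],0.8]
  ]
}}

```text
time: 21.7
tool_pos: [0.5246, 0.1005, 0.1194]
tcp_rot: [-1.579, -2.714, 0.002]
wrist_force: [0.7, -0.9, -1.6]
width: 0.498
```

Call:
{"fn": "move_arm", "kwargs": {
  "deltas": [
    [[0,0,0],[-0.19,0.48,0],0.8],
    [[0,0,0],[-0.388,0.963,0],0.8],
    [[0,0,0],[-0.388,0.963,0],0.8]
  ]
}}

```text
time: 22.08
tool_pos: [0.4868, 0.1965, 0.12]
tcp_rot: [-1.58, -2.715, 0.001]
wrist_force: [-0.5, -1.1, -2.2]
width: 0.5
```

Call:
{"fn": "move_arm", "kwargs": {
  "deltas": [
    [[0,0,0],[-0.19,0.48,0],0.8],
    [[0,0,0],[-0.388,0.963,0],0.8],
    [[0,0,0],[-0.388,0.963,0],0.8],
    [[0,0,0],[-0.388,0.963,0],0.8],
    [[0,0,0],[-0.388,0.963,0],0.8],
    [[0,0,0],[-0.388,0.963,0],0.8]
  ]
}}

```text
time: 22.82
tool_pos: [0.4489, 0.2906, 0.1207]
tcp_rot: [1.587, 2.711, -0.0]
wrist_force: [-0.8, -0.1, -1.2]
width: 0.496
```

Call:
{"fn": "move_arm", "kwargs": {
  "deltas": [
    [[0,0,0],[0,0,-0.2],0.8],
    [[0,0,0],[0,0,-0.4],0.8],
    [[0,0,0],[0,0,-0.45],0.8],
    [[0,0,0],[0,0,-0.5],0.8],
    [[0,0,0],[0,0,-0.53],0.8],
    [[0,0,0],[0,0,-0.53],0.8]
  ]
}}

```text
time: 23.58
tool_pos: [0.4485, 0.2919, 0.0681]
tcp_rot: [1.584, 2.713, 0.001]
wrist_force: [-0.2, 0.2, -1.5]
width: 0.497
```

Call:
{"fn": "move_arm", "kwargs": {
  "deltas": [
    [[0,0,0],[0,0,-0.03],0.8],
    [[0,0,0],[0,0,-0.05],0.8],
    [[0,0,0],[0,0,-0.05],0.8]
  ]
}}

```text
time: 23.95
tool_pos: [0.4481, 0.2917, 0.0626]
tcp_rot: [-1.584, -2.713, 0.0]
wrist_force: [0.0, 0.9, -1.8]
width: 0.498
```

Call:
{"fn": "move_arm", "kwargs": {
  "deltas": [
    [[0,0,0],[0,0,-0.02],0.8],
    [[0,0,0],[0,0,-0.04],0.8],
    [[0,0,0],[0,0,-0.04],0.8]
  ]
}}

```text
time: 24.32
tool_pos: [0.448, 0.2917, 0.0585]
tcp_rot: [-1.584, -2.713, 0.001]
wrist_force: [-0.2, -0.8, -0.3]
width: 0.5
```

Call:
{"fn": "move_arm", "kwargs": {
  "deltas": [
    [[0,0,0],[0,0,-0.02],0.8],
    [[0,0,0],[0,0,-0.02],0.8],
    [[0,0,0],[0,0,-0.02],0.8]
  ]
}}

```text
time: 24.7
tool_pos: [0.4483, 0.2918, 0.0568]
tcp_rot: [1.584, 2.713, -0.0]
wrist_force: [0.5, 0.2, -2.1]
width: 0.497
```

Call:
{"fn": "move_arm", "kwargs": {
  "deltas": [
    [[0,0,0],[0,0,-0.01],0.8],
    [[0,0,0],[0,0,-0.015],0.8],
    [[0,0,0],[0,0,-0.015],0.8]
  ]
}}

```text
time: 25.08
tool_pos: [0.4487, 0.2918, 0.0556]
tcp_rot: [1.584, 2.712, 0.001]
wrist_force: [1.2, -1.2, 0.2]
width: 0.497
```

Call:
{"fn": "move_arm", "kwargs": {
  "deltas": [
    [[0,0,0],[0,0,-0.01],0.8],
    [[0,0,0],[0,0,-0.01],0.8],
    [[0,0,0],[0,0,-0.01],0.8]
  ]
}}

```text
time: 25.45
tool_pos: [0.449, 0.2918, 0.0548]
tcp_rot: [1.584, 2.712, 0.001]
wrist_force: [2.4, -2.6, 3.3]
width: 0.503
```

Call:
{"fn": "move_arm", "kwargs": {
  "deltas": [
    [[0,0,0],[0,0,-0.01],0.8],
    [[0,0,0],[0,0,-0.01],0.8],
    [[0,0,0],[0,0,-0.01],0.8]
  ]
}}

```text
time: 25.82
tool_pos: [0.4492, 0.2917, 0.0542]
tcp_rot: [1.583, 2.712, 0.001]
wrist_force: [2.3, -4.2, 6.8]
width: 0.499
```

Contact starts at the height where a stuck sleeve would stop. I'll ease sideways along the side force and press lightly once more, to rule out a jam.

Call:
{"fn": "move_arm", "kwargs": {
  "deltas": [
    [[0,0,0],[0.01,-0.012,0],0.8],
    [[0,0,0],[0.01,-0.012,0],0.8]
  ]
}}

```text
time: 26.08
tool_pos: [0.4496, 0.291, 0.0537]
tcp_rot: [1.585, 2.713, 0.002]
wrist_force: [1.4, -0.3, 4.4]
width: 0.498
```

Call:
{"fn": "move_arm", "kwargs": {
  "deltas": [
    [[0,0,0],[0,0,-0.01],0.8],
    [[0,0,0],[0,0,-0.01],0.8],
    [[0,0,0],[0,0,-0.01],0.8]
  ]
}}

```text
time: 26.45
tool_pos: [0.4497, 0.291, 0.0535]
tcp_rot: [1.584, 2.713, 0.002]
wrist_force: [-1.3, -1.7, 9.6]
width: 0.497
```

B sticks about 20 mm short with the side force nearly gone (9.6 N vertical, no further travel), so it's shrunk and goes on the bat.

Call:
{"fn": "move_arm", "kwargs": {
  "deltas": [
    [[0,0,0],[0,0,0.2],0.8],
    [[0,0,0],[0,0,0.5],0.8],
    [[0,0,0],[0,0,0.75],0.8],
    [[0,0,0],[0,0,0.75],0.8],
    [[0,0,0],[0,0,0.75],0.8]
  ]
}}

```text
time: 27.08
tool_pos: [0.4479, 0.2902, 0.1255]
tcp_rot: [-1.583, -2.711, 0.004]
wrist_force: [0.3, 0.3, -2.1]
width: 0.502
```

Call:
{"fn": "move_arm", "kwargs": {
  "deltas": [
    [[0,0,0],[0.01,-0.41,0],0.8],
    [[0,0,0],[0.018,-0.82,0],0.8],
    [[0,0,0],[0.018,-0.82,0],0.8]
  ]
}}

```text
time: 27.45
tool_pos: [0.449, 0.206, 0.1248]
tcp_rot: [-1.587, -2.708, 0.006]
wrist_force: [-0.2, -0.5, -1.2]
width: 0.5
```

Call:
{"fn": "move_arm", "kwargs": {
  "deltas": [
    [[0,0,0],[0.01,-0.41,0],0.8],
    [[0,0,0],[0.018,-0.82,0],0.8],
    [[0,0,0],[0.018,-0.82,0],0.8]
  ]
}}

```text
time: 27.82
tool_pos: [0.4518, 0.1251, 0.1258]
tcp_rot: [-1.587, -2.709, 0.003]
wrist_force: [-0.1, -0.1, -1.9]
width: 0.501
```

Call:
{"fn": "move_arm", "kwargs": {
  "deltas": [
    [[0,0,0],[0.01,-0.41,0],0.8],
    [[0,0,0],[0.018,-0.82,0],0.8],
    [[0,0,0],[0.018,-0.82,0],0.8],
    [[0,0,0],[0.018,-0.82,0],0.8],
    [[0,0,0],[0.018,-0.82,0],0.8]
  ]
}}

```text
time: 28.45
tool_pos: [0.4545, 0.0458, 0.1269]
tcp_rot: [-1.582, -2.713, -0.0]
wrist_force: [0.4, -0.3, -1.3]
width: 0.494
```

Contact is expected near z 0.036, from 0.127.

Call:
{"fn": "move_arm", "kwargs": {
  "deltas": [
    [[0,0,0],[0,0,-0.3],0.8],
    [[0,0,0],[0,0,-0.6],0.8],
    [[0,0,0],[0,0,-0.8],0.8],
    [[0,0,0],[0,0,-0.86],0.8],
    [[0,0,0],[0,0,-0.86],0.8],
    [[0,0,0],[0,0,-0.87],0.8],
    [[0,0,0],[0,0,-0.87],0.8]
  ]
}}

```text
time: 29.32
tool_pos: [0.4555, 0.0447, 0.0412]
tcp_rot: [1.583, 2.712, 0.002]
wrist_force: [0.4, 0.6, -2.6]
width: 0.503
```

Call:
{"fn": "move_arm", "kwargs": {
  "deltas": [
    [[0,0,0],[0,0,-0.01],0.8],
    [[0,0,0],[0,0,-0.02],0.8],
    [[0,0,0],[0,0,-0.02],0.8]
  ]
}}

```text
time: 29.7
tool_pos: [0.4545, 0.0445, 0.0382]
tcp_rot: [-1.584, -2.713, 0.0]
wrist_force: [-0.4, 0.2, -1.7]
width: 0.498
```

Call:
{"fn": "move_arm", "kwargs": {
  "deltas": [
    [[0,0,0],[0,0,-0.01],0.8],
    [[0,0,0],[0,0,-0.02],0.8],
    [[0,0,0],[0,0,-0.02],0.8]
  ]
}}

```text
time: 30.08
tool_pos: [0.4547, 0.0446, 0.0364]
tcp_rot: [-1.584, -2.713, 0.0]
wrist_force: [-1.5, 0.5, -0.2]
width: 0.497
```

Call:
{"fn": "move_arm", "kwargs": {
  "deltas": [
    [[0,0,0],[0,0,-0.01],0.8],
    [[0,0,0],[0,0,-0.01],0.8]
  ]
}}

```text
time: 30.32
tool_pos: [0.4547, 0.0446, 0.0363]
tcp_rot: [-1.584, -2.713, 0.0]
wrist_force: [-4.0, -0.5, 9.5]
width: 0.499
```

Seated. Releasing, lifting and backing away towards +y.

Call:
{"fn": "move_arm", "kwargs": {
  "deltas": [
    [[0,0,0],[0,0,0.01],0],
    [[0,0,0],[0,0,0.01],-0.5],
    [[0,0,0],[0,0,0.01],-1],
    [[0,0,0],[0,0,0.01],-1],
    [[0,0,0],[0,0,0.2],-1],
    [[0,0,0],[0,0,0.6],-1],
    [[0,0,0],[0,0,1],-1],
    [[0,0,0],[0,0,1],-1]
  ]
}}

```text
time: 31.32
tool_pos: [0.4579, 0.0447, 0.1391]
tcp_rot: [1.581, 2.707, 0.007]
wrist_force: [0.2, -0.6, 0.1]
width: 1.0
```

Call:
{"fn": "move_arm", "kwargs": {
  "deltas": [
    [[0,0,0],[0,0.4,0.6],-1],
    [[0,0,0],[0,0.9,0.8],-1],
    [[0,0,0],[0,0.9,0.8],-1]
  ]
}}

```text
time: 31.7
tool_pos: [0.456, 0.1378, 0.2173]
tcp_rot: [1.577, 2.714, 0.006]
wrist_force: [0.4, 0.3, -0.1]
width: 0.999
```

Call:
{"fn": "move_arm", "kwargs": {
  "deltas": [
    [[0,0,0],[0,0.45,0],-1],
    [[0,0,0],[0,0.9,0],-1],
    [[0,0,0],[0,0.9,0],-1]
  ]
}}

```text
time: 32.08
tool_pos: [0.4536, 0.2256, 0.2131]
tcp_rot: [-1.579, -2.714, 0.004]
wrist_force: [-0.3, 0.0, -0.2]
width: 1.001
```

Call:
{"fn": "move_arm", "kwargs": {
  "deltas": [
    [[0,0,0],[0,0.45,0],-1],
    [[0,0,0],[0,0.9,0],-1],
    [[0,0,0],[0,0.9,0],-1],
    [[0,0,0],[0,0.9,0],-1]
  ]
}}

```text
time: 32.58
tool_pos: [0.4542, 0.3128, 0.2138]
tcp_rot: [-1.584, -2.712, 0.005]
wrist_force: [-0.7, 0.5, -0.1]
width: 0.997
```

Run:
```python
from chk import *
s=status.read_state();print(s["time"],s["tool_pos"])
for n in("top","scene"):
    im,W=cloud(n);P=W.reshape(-1,3);save("end_"+n,im)
    for k,a in dict(A=(.06,.09,(.43,-.27),.035),B=(.06,.09,(.4547,.0446),.035),cup=(.05,.08,(.496,-.029),.04),jar=(.06,.1,(.415,-.198),.035),gs=(.06,.1,(.385,-.353),.035),post=(.06,.09,(.65,-.1),.04),stone=(.04,.06,(.528,.27),.05)).items(): print(n,k,fit(P,*a))
```

```text
32.575 [0.45422042 0.31281122 0.21379679]
top A (256, array([ 0.4292, -0.2708]), 0.0225, np.float64(0.0825))
top B (211, array([0.4538, 0.044 ]), 0.0216, np.float64(0.0784))
top cup (152, array([ 0.4962, -0.0293]), 0.0256, np.float64(0.0679))
top jar (305, array([ 0.4163, -0.1984]), 0.0219, np.float64(0.0826))
top gs (287, array([ 0.3866, -0.3535]), 0.0224, np.float64(0.0824))
top post (290, array([ 0.6505, -0.1013]), 0.0253, np.float64(0.0796))
top stone (499, array([0.5271, 0.268 ]), 0.0304, np.float64(0.0541))
scene A (180, array([ 0.429, -0.269]), 0.0242, np.float64(0.0798))
scene B (222, array([0.4522, 0.0456]), 0.0233, np.float64(0.0752))
scene cup (194, array([ 0.495 , -0.0276]), 0.0267, np.float64(0.0644))
scene jar (176, array([ 0.4148, -0.1952]), 0.0233, np.float64(0.0795))
scene gs (152, array([ 0.3834, -0.3541]), 0.0248, np.float64(0.08))
scene post (260, array([ 0.6492, -0.0992]), 0.0264, np.float64(0.0763))
scene stone (573, array([0.5272, 0.2719]), 0.0312, np.float64(0.051))
```

View pics/end_scene.png

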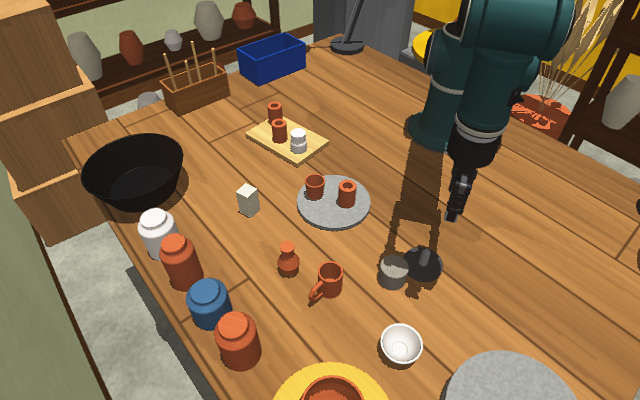

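The picture shows A upright on the board at (279,131) and B upright on the bat at (347,193). Everything else is in place and the arm is clear, so I'm handing in.

```bash
python3 -c "
from workcell import order
print(order.finish_job())"
```

```text
the job is handed in; nothing more can be done
None
```

Both sleeves are gauged and put away, and the job is handed in; no verdict was reported. The robot clock read about 32.6 s at the last check, against the 72 s limit.

- **Sleeve A** (the one nearer the vase) went fully home on the gauge foot, with first contact at the expected height. It stands on the ware board at about (0.429, −0.270).
- **Sleeve B** stuck about 20 mm above the foot. It took about 10 N without going further, even after I eased off the side force. It stands on the grey bat at about (0.453, 0.045).

**Last checks:** both sleeves stand upright, clear of the arm. The cup, jar, gauged sleeve, kiln post and stone measured within about 3 mm of their first positions, which is within camera accuracy. I checked the vase, mug and dish by eye only, in the last picture, and they looked unmoved.

No check failed. The two fixed cameras disagreed by 2–3 mm in places throughout.

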